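# Zero the fastener scale on the garage bench

### The job

Zero the cream fastener scale before screws are weighed on its empty steel pan: turn the black knob in the middle of its white dial until the red pointer stands on the green zero mark, then let go. Leave the knob of the dark battery charger as it is set.

Things in the scene. Friction and masses are not known exactly. Their poses are not given: they have to be found in the camera images.
- tare_knob (a joint): angle (rad) of the scale's knob: 0 with the red pointer on the middle of the green zero mark, growing clockwise seen from above. Starts between 0.5 and 1.4, so turn it counter-clockwise by this angle. Turns from -0.7 to 2.2 with no stop or click at zero, against light friction (0.04 N m), and stays where it is left
- tare_grip (a point): on the axis of the scale's knob, at the height to grip, 90 mm above the table; turns with it: z up, x along its bar grip to the red pointer. Black bar 50 long (x), 14 wide, 40 tall, its top 12 above this point, on a 52 mm disc 26 mm below this point; dial face (white, 156 across) 35 mm below. Pointer lies on the dial, tip 60 from the axis. The scale's place and yaw (up to 0.65 rad) vary
- zero_mark (a point): middle of the green zero mark, 22 x 19 mm, on the rim of the dial of the scale, 61 mm from the knob's axis, 55 mm above the table; x from the knob's axis to the mark, z up. The scale is a cream box, 180 mm wide, 50 high; its steel pan (144 across, rim 70 mm above the table) is centred 182 mm from the knob's axis, beyond the mark
- charger_tip (a point): tip of the white pointer on the charger's knob, 55 mm from that knob's axis, 58 mm above the table; x along the pointer, away from the axis, z up. The charger, on the other side of the bench, is a dark slate box, 260 x 210 mm, 50 high, with a black dial, a steel carrying handle (top 91 mm above the table) and a black bar knob shaped like the scale's, not to be turned

How it is judged (in metres and radians):
At the end, for the whole second after the job is handed in: the scale's red pointer stands on the zero mark, within 0.21 rad (12 degrees) either way, and the knob is at rest; the charger's pointer tip is within 10 mm of where it was (value of joint tare_knob between -0.21 and 0.21 rad and velocity of joint tare_knob between -0.05 and 0.05 rad/s and distance of charger_tip from where it was at the start of the episode below 0.01 m); the robot touches nothing.
It fails at once if the battery charger's knob is turned (its pointer tip moves by more than 10 mm) (distance of charger_tip from where it was at the start of the episode above 0.01 m).
It also fails if it takes over 32 s, if anything falls off the work surface, if the arm or the gripper's body presses on something with over 40 N, if the wrist force passes 120 N, or if a joint passes its speed limit or range.

### The arm

A 6-joint arm with a two-finger parallel gripper is mounted at the origin on the work surface. World frame = base frame: x ahead of the robot, y to its left, z up, the work surface at z = 0. Lengths are in mm, angles in rad, forces in N, time in s.
With the tool pointing down it reaches from about 275 to 825 mm from the base axis. Payload 4.9 kg.
Tool frame: the origin (TCP) lies at the very end of the fingers, on their centre line; the grasp point (between the pads) lies 19 mm behind it; z points along the fingers, y is the direction in which the jaws open and shut (so a half turn about z gives the same grasp; the last joint's range is limited). The gripper opens to 85 mm and grips with 20 to 120 N. Pads are 22 mm wide; open, the fingers measure 114 mm over their backs; the gripper's body (76 mm by 85 mm) begins 54 mm behind the grasp point. The pads swing forward as they close: fully open they stand 13 mm farther back than shut.
Start: joints at [0.967, 0.326, -0.193, 1.052, 0, 1.437], TCP at [248.987, 490.432, 231.281] pointing down, gripper open.
Joint ranges: [-2.65, 2.65], [-0.97, 1.79], [-1.3, 1.35], [-1.93, 2.1], [-1.47, 1.37], [-3.14, 3.14]. Speed limits (rad/s): [2.57, 2.57, 3.14, 3.14, 3.14, 3.14].

### API

Orientations are given as a rotation vector (axis times angle).
In Python, from workcell import get_state, eyes, r gives the robot as it stands.
- The arm moves only by the tool servo_tool, never from a script. Its arguments are lists of equal length, an entry for each row: "slide": the shift along the world's x, y, z in mm, a list of three; "delta_rot": the turn, a rotation vector about the world's x, y, z in rad, a list of three. In form: {"slide": [[tx, ty, tz], ...], "delta_rot": [[rx, ry, rz], ...]}. A call has exactly 8 rows; each row is the pose to reach, as a shift and turn from the pose measured when the call began; what a row does not reach only later rows make up. A row lasts 1/10 s, in which the tool goes at most 50 mm and 8.59 degrees, less where a joint would pass 70% of its speed; a pose out of reach is approached as far as the arm can. A call with a gripper value outside its range is refused whole. "claw" is the opening, from 0 (shut) to 1 (fully open), set as the call begins (left out, the last holds). The fingers move at their own pace and stop on an object; "squeeze" is the grip in N (left out, the last holds). Time passes only in rows, so rows that repeat a pose let the fingers close, or fill a call up. It gives the time, the measured TCP pose, the force and the opening at its end, in the units of the state.
- get_state(): the state, without advancing time (a new reading comes with each control period).
- eyes.grab_frame(name): name is "side" or "top" or "wrist"; returns the picture (400x640x3 uint8, red, green, blue); there is no depth.
- eyes.calibration(name): a dict with "intrinsics" (3x3 intrinsics, pixels), "R" (3x3) and "t" (3): a world point X has camera coordinates R X + t. Camera axes: x right, y down, z forward; pixel columns grow to the right and rows downward; lengths in mm; the calibration is good to about 2 mm. The wrist camera is an equidistant fisheye: a pixel r from the principal point sees the ray r / f radians off the axis. A picture is of the moment at which its call begins: read the wrist's pose just before it. calibration takes no time and is no camera call; for the wrist camera it gives the pose at the moment of the call.
- r.sign_off(): hands the job in, once; it reports no verdict.
The state is a dict: "time": time; "joint_pos": joint angles; "joint_velocities": joint speeds; "joint_efforts": joint torques, N m; "position": TCP position; "tcp_rot": TCP orientation; "wrist_force": force on the tool from outside, world axes, zero at the start; "wrist_torque": the same for the moment, N m; "width": finger opening in mm.
Only numpy, scipy, OpenCV 4.12 (cv2) and the standard library are available. Lean on these libraries where they do the work, as an engineer would, in place of code of your own. Each camera call takes 0.05 s, during which the arm holds its last target.

## Working session

There is one attempt and no reset: what is moved stays moved. The work goes in short steps, Python scripts to look and compute and a tool call to move; the robot and the scene stay as the last step left them, time stands still between calls to the robot, and variables do not carry over. Pictures are saved under pics/ and viewed, and the job is handed in when it is done.

Besides the shell and the picture viewer there is one more tool, called after "Emit:" as name(argument=value, ...), one argument or row to a line, values as JSON. servo_tool: Moves the arm, as the interface text tells. Its arguments: {"type":"object","properties":{"slide":{"type":"array"},"delta_rot":{"type":"array"},"claw":{"type":"number"},"squeeze":{"type":"number"}},"required":["slide","delta_rot"]}

```bash
ls; mkdir -p pics; python3 - <<'E'
from workcell import get_state, eyes, r
import cv2
print(get_state())
for n in ("top","side"):
    im=eyes.grab_frame(n); cv2.imwrite(f"pics/{n}0.png",im[:,:,::-1]); 
    print(eyes.calibration(n))
E
```

```text
pics
{'time': 0.0, 'joint_pos': array([ 9.66764690e-01,  3.26932928e-01, -1.93577177e-01,  1.05200561e+00,
        1.28127295e-05,  1.43658449e+00]), 'joint_velocities': array([ 0.00103367,  0.0001965 ,  0.00064072,  0.00061424, -0.00129575,
       -0.00051623]), 'joint_efforts': array([-1.19879496e-03, -4.43395257e+01,  2.62443566e+01,  1.53998699e-02,
       -4.80255712e-04, -4.40438086e-06]), 'position': array([248.65938644, 489.93063603, 230.51034848]), 'tcp_rot': array([-7.31075148e-01, -3.05469389e+00,  2.51112281e-03]), 'wrist_force': array([ 0.18856789, -0.11686827,  0.65188809]), 'wrist_torque': array([-0.01273725, -0.01742178, -0.0094596 ]), 'width': 85.52341723762488}
{'intrinsics': array([[507.17510425,   0.        , 318.84515188],
       [  0.        , 507.17510425, 201.96297499],
       [  0.        ,   0.        ,   1.        ]]), 'R': array([[-0.0040426 , -0.99983494,  0.01771286],
       [-0.99593102,  0.00243087, -0.09008607],
       [ 0.09002814, -0.01800497, -0.99577646]]), 't': array([-11.02728495, 538.59545931, 943.79116043])}
{'intrinsics': array([[505.07235605,   0.        , 315.78029718],
       [  0.        , 505.07235605, 198.63060385],
       [  0.        ,   0.        ,   1.        ]]), 'R': array([[ 0.79536686, -0.60600207,  0.01237128],
       [-0.44220264, -0.5941004 , -0.67193864],
       [ 0.41454599,  0.52896712, -0.74050348]]), 't': array([-392.64082477,  315.3333019 ,  840.98918777])}
```

View pics/top0.png

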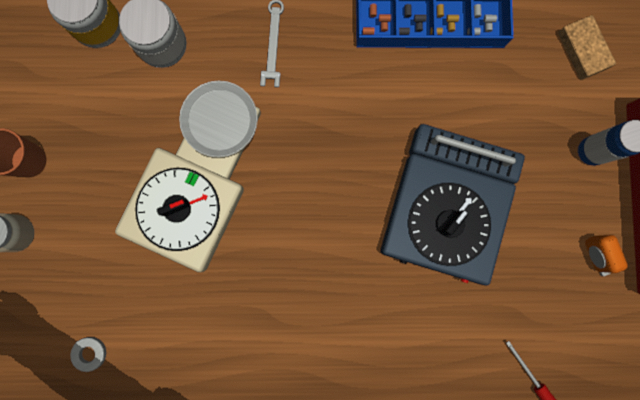

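View pics/side0.png

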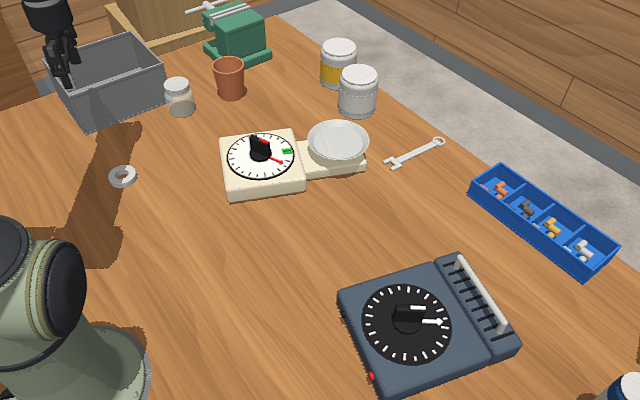

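The top view shows the scale dial centred near (177,208), the red pointer tip near (207,196), the green mark near (192,178) and the pan at (218,119). The charger dial is at (450,223), well clear of the scale. I'll measure these next.

```bash
cat > h.py <<'E'
from workcell import get_state, eyes, r
import cv2, numpy as np
from scipy.spatial.transform import Rotation as Ro
def ray(c,px,z):
    K,R,t=c["intrinsics"],c["R"],c["t"]
    d=R.T@np.linalg.solve(K,[px[0],px[1],1.]); o=-R.T@t
    return o+d*(z-o[2])/d[2]
def measure(im,c,roi,zr=55.5,show=True):
    x0,y0,x1,y1=roi
    hsv=cv2.cvtColor(im,cv2.COLOR_RGB2HSV)
    m0=np.zeros(im.shape[:2],np.uint8); m0[y0:y1,x0:x1]=255
    red=cv2.inRange(hsv,(0,150,110),(8,255,255))|cv2.inRange(hsv,(172,150,110),(180,255,255))
    grn=cv2.inRange(hsv,(45,100,50),(85,255,255))
    wh=cv2.inRange(hsv,(0,0,190),(180,25,255))
    out={}
    for n,m in (("red",red&m0),("grn",grn&m0),("wh",wh&m0)):
        ys,xs=np.nonzero(m); out[n]=np.array([ray(c,(x,y),zr) for x,y in zip(xs,ys)])
    # dial: ellipse of the largest white contour's hull
    cs,_=cv2.findContours(wh&m0,cv2.RETR_EXTERNAL,cv2.CHAIN_APPROX_NONE)
    k=max(cs,key=cv2.contourArea); out["ell"]=cv2.fitEllipse(cv2.convexHull(k))
    return out
E
python3 - <<'E'
from h import *
im=cv2.imread("pics/top0.png")[:,:,::-1].copy(); c=eyes.calibration("top")
o=measure(im,c,(120,155,235,262))
e=o["ell"]; print(e); C=ray(c,e[0],55); print("C",C)
g=o["grn"].mean(0); print("g",g,len(o["grn"]), np.hypot(*(g-C)[:2]))
rel=(o["red"]-C)[:,:2]; d=np.hypot(*rel.T); print(len(d))
a=np.degrees(np.arctan2(rel[:,1],rel[:,0])); 
for i in np.argsort(d): print(round(d[i]),round(a[i],1),end="; ")
ga=np.arctan2(*(g-C)[:2][::-1]); print("\nmark ang",ga)
far=d>38; v=rel[far].mean(0); pa=np.arctan2(v[1],v[0]); print("pointer",pa,"tare",ga-pa)
# check with side
im=cv2.imread("pics/side0.png")[:,:,::-1].copy(); c=eyes.calibration("side")
o=measure(im,c,(222,128,302,185)); e=o["ell"]; print(e,ray(c,e[0],55)); print("g",o["grn"].mean(0))
rel=(o["red"]-C)[:,:2]; d=np.hypot(*rel.T);a=np.arctan2(rel[:,1],rel[:,0])
for i in np.argsort(d): print(round(d[i]),round(a[i],2),end="; ")
E
```

```text
((176.68553161621094, 208.68580627441406), (76.91996002197266, 79.3030014038086), 58.555965423583984)
C [524.02801596 249.02699698  55.        ]
g [580.36089817 222.71810253  55.5       ] 115 62.17355984785202
108
6 31.8; 7 -4.8; 7 10.6; 7 44.8; 7 -19.5; 7 65.2; 7 24.6; 8 53.7; 8 36.0; 9 -3.5; 9 8.6; 9 -15.3; 9 70.0; 9 20.0; 10 -26.0; 10 44.9; 10 60.0; 10 30.0; 10 -2.7; 10 -35.0; 11 7.3; 11 -12.5; 11 73.3; 11 16.9; 11 51.7; 11 38.2; 11 -21.7; 11 64.5; 12 25.6; 12 -29.8; 12 45.0; 12 -2.1; 12 6.4; 12 56.9; 12 -10.5; 12 33.1; 13 75.7; 13 14.6; 13 -18.5; 13 -36.8; 13 67.9; 14 50.5; 14 -25.8; 14 61.0; 14 -42.8; 14 -9.0; 15 -32.3; 15 -16.1; 15 54.9; 15 -22.7; 15 -47.7; 16 -38.0; 16 -28.7; 17 -43.0; 17 -20.2; 17 -34.1; 18 -25.7; 19 -30.8; 26 -61.4; 26 -66.8; 27 -63.2; 28 -68.3; 29 -64.9; 30 -61.6; 30 -69.6; 30 -66.4; 31 -63.2; 32 -67.7; 33 -64.7; 34 -68.9; 35 -66.0; 35 -63.2; 36 -67.2; 37 -64.5; 38 -68.2; 39 -65.7; 39 -63.2; 40 -66.8; 41 -64.4; 42 -67.7; 43 -65.4; 44 -68.7; 44 -66.4; 45 -64.3; 46 -67.3; 47 -65.2; 48 -68.2; 48 -66.1; 49 -64.2; 49 -69.0; 50 -67.0; 51 -65.1; 52 -63.2; 52 -67.8
[... 275 characters left out ...]
1037597656, 64.52622985839844), 85.79113006591797) [520.70935662 245.52689168  55.        ]
g [578.96743637 221.83665917  55.5       ]
24 -1.22; 25 -1.06; 26 -1.17; 27 -1.03; 28 -1.13; 30 -1.23; 30 -1.1; 32 -1.19; 32 -1.07; 34 -1.15; 36 -1.12; 38 -1.2; 38 -1.1; 39 0.65; 40 -1.17; 40 0.59; 41 0.79; 41 -1.14; 42 0.73; 42 0.68; 43 0.63; 43 -1.21; 43 -1.12; 44 0.57; 44 0.96; 44 0.91; 45 0.85; 45 0.8; 45 0.75; 45 -1.18; 45 -1.09; 46 0.7; 46 0.65; 47 -1.15; 48 0.91; 48 0.96; 48 0.86; 48 1.01; 48 0.82; 48 1.06; 49 0.77; 49 -1.13; 51 -1.19; 51 -1.11; 51 0.92; 51 0.96; 52 1.01; 52 1.05; 52 1.1; 53 -1.24; 53 -1.16; 53 -1.09; 54 -1.21; 55 -1.14; 55 -1.07; 55 1.01; 55 1.05; 56 -1.19; 57 -1.12; 58 -1.17;
```

```bash
python3 - <<'E'
import cv2
a=cv2.imread("pics/top0.png")[150:270,115:245]; cv2.imwrite("pics/top0z.png",cv2.resize(a,None,fx=5,fy=5,interpolation=cv2.INTER_CUBIC))
E
```

```text
(no output)
```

View pics/top0z.png

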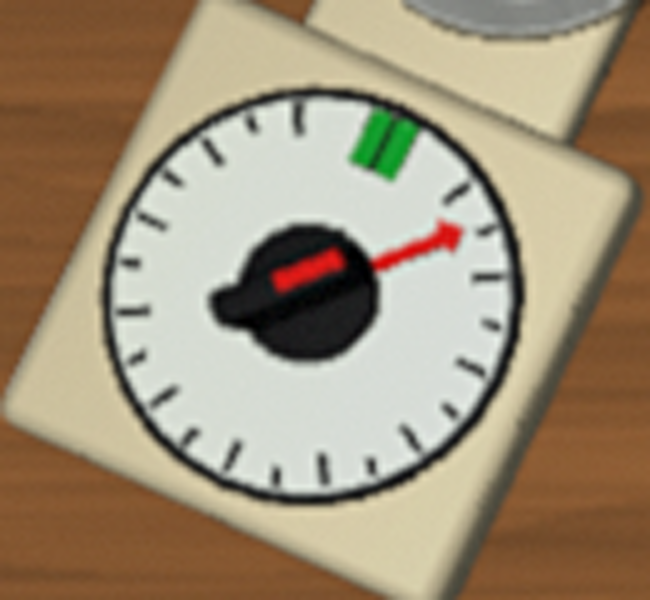

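Scale knob axis is about (522.5, 247.5) (the two views differ by about 4 mm), mark at -0.415 rad, pointer at about -1.15, so tare is about 0.73. I'll move above the knob with the jaws across the bar and check with the wrist camera.

Emit:
servo_tool(
  slide=[
    [34,-30,0],
    [70,-62,0],
    [108,-95,0],
    [145,-128,0],
    [182,-161,-5],
    [219,-194,-15],
    [254,-225,-25],
    [274,-242,-35],
  ],
  delta_rot=[
    [0,0,-0.08],
    [0,0,-0.17],
    [0,0,-0.26],
    [0,0,-0.35],
    [0,0,-0.44],
    [0,0,-0.53],
    [0,0,-0.62],
    [0,0,-0.69],
  ],
  claw=1,
)

```text
time: 0.9
position: [525.0, 245.2, 194.8]
tcp_rot: [-1.73, -2.622, 0.002]
wrist_force: [-1.0, 1.1, -0.1]
width: 85.4
```

```bash
python3 - <<'E'
from h import *
s=get_state(); print(s["time"],s["position"],Ro.from_rotvec(s["tcp_rot"]).as_matrix())
c=eyes.calibration("wrist"); print(c); np.savez("w1.npz",**c)
cv2.imwrite("pics/w1.png",eyes.grab_frame("wrist")[:,:,::-1])
cv2.imwrite("pics/s1.png",eyes.grab_frame("side")[:,:,::-1])
E
```

```text
0.9 [524.99388076 245.16746019 194.79414169] [[-3.93558804e-01  9.19298770e-01 -1.11319327e-03]
 [ 9.19299279e-01  3.93557720e-01 -1.07506323e-03]
 [-5.50198499e-04 -1.44645837e-03 -9.99998803e-01]]
{'intrinsics': array([[309.70691629,   0.        , 323.91996218],
       [  0.        , 309.70691629, 199.48982965],
       [  0.        ,   0.        ,   1.        ]]), 'R': array([[ 0.91917594,  0.39384401, -0.00157837],
       [ 0.37731753, -0.87944249,  0.29019372],
       [ 0.11290297, -0.26733464, -0.95696662]]), 't': array([-578.54924976,   -9.21529981,  350.18163162])}
```

View pics/w1.png

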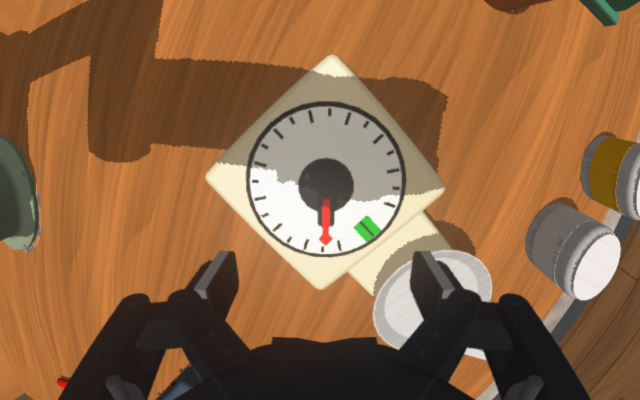

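View pics/s1.png

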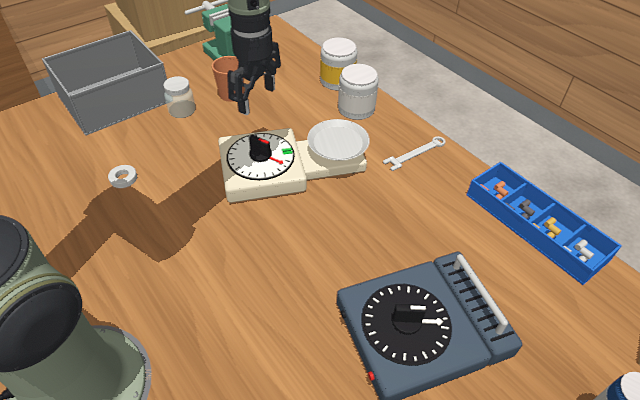

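Wrist view: dial centred near (326,179), red pointer pointing straight down to (326,243), green mark at (368,229), so the jaws straddle the bar. I'll refine centre and angles from this.

```bash
cat >> h.py <<'E'
def wray(c,px,z):
    K,R,t=c["intrinsics"],c["R"],c["t"]
    u=(px[0]-K[0,2]),(px[1]-K[1,2]); rr=np.hypot(*u); th=rr/K[0,0]
    v=np.array([np.sin(th)*u[0]/rr,np.sin(th)*u[1]/rr,np.cos(th)])
    d=R.T@v; o=-R.T@t
    return o+d*(z-o[2])/d[2]
def wm(im,c,C0):
    hsv=cv2.cvtColor(im,cv2.COLOR_RGB2HSV)
    red=cv2.inRange(hsv,(0,150,110),(8,255,255))|cv2.inRange(hsv,(172,150,110),(180,255,255))
    grn=cv2.inRange(hsv,(45,100,50),(85,255,255))
    drk=cv2.inRange(hsv,(0,0,0),(180,255,75))
    P=lambda m,z,r0,r1:np.array([p for p in (wray(c,(x,y),z)[:2] for y,x in zip(*np.nonzero(m))) if r0<np.hypot(*(p-C0))<r1])
    return P(red,55,30,68),P(grn,55,30,80),P(drk,55,70,86)
E
python3 - <<'E'
from h import *
im=cv2.imread("pics/w1.png")[:,:,::-1].copy(); c=np.load("w1.npz")
C=np.array([523,247.])
for i in range(4):
    R_,G,D=wm(im,c,C)
    A=np.c_[2*D,np.ones(len(D))]; s=np.linalg.lstsq(A,(D**2).sum(1),rcond=None)[0]; C=s[:2]
    print(C,np.sqrt(s[2]+C@C),len(D))
g=G.mean(0);v=g-C;ga=np.arctan2(v[1],v[0]);w=R_.mean(0)-C;pa=np.arctan2(w[1],w[0])
print(g,np.hypot(*v),ga,pa,ga-pa,len(R_))
E
```

```text
[524.10317362 249.49900548] 74.33472131784043 887
[524.27497064 249.49240421] 74.53336856399113 861
[524.27497064 249.49240421] 74.53336856399113 861
[524.27497064 249.49240421] 74.53336856399113 861
[579.94902288 223.67016789] 61.37090500228513 -0.43427959087777446 -1.1704241178933723 0.7361445270155978 213
```

Knob axis is about (524, 249), tare about 0.73, and the jaws are already aligned across the bar. I'll descend to z of about 72.

Emit:
servo_tool(
  slide=[
    [-1,4,-20],
    [-1,4,-45],
    [-1,4,-70],
    [-1,4,-90],
    [-1,4,-105],
    [-1,4,-115],
    [-1,4,-122],
    [-1,4,-122],
  ],
  delta_rot=[
    [0,0,0],
    [0,0,0],
    [0,0,0],
    [0,0,0],
    [0,0,0],
    [0,0,0],
    [0,0,0],
    [0,0,0],
  ],
)

```text
time: 1.8
position: [522.6, 249.1, 70.9]
tcp_rot: [-1.727, -2.621, 0.007]
wrist_force: [0.5, 0.0, -0.1]
width: 85.4
```

Emit:
servo_tool(
  slide=[
    [0,0,0],
    [0,0,0],
    [0,0,0],
    [0,0,0],
    [0,0,0],
    [0,0,0],
    [0,0,0],
    [0,0,0],
  ],
  delta_rot=[
    [0,0,0],
    [0,0,0],
    [0,0,0],
    [0,0,0],
    [0,0,0],
    [0,0,0],
    [0,0,0],
    [0,0,0],
  ],
  claw=0,
  squeeze=25,
)

```text
time: 2.6
position: [524.3, 249.8, 71.5]
tcp_rot: [-1.728, -2.623, 0.002]
wrist_force: [5.9, 2.8, -0.3]
width: 13.5
```

```bash
python3 - <<'E'
from h import *
s=get_state(); print(s["time"],s["position"],s["wrist_force"],s["wrist_torque"],s["width"],s["joint_pos"])
cv2.imwrite("pics/w2.png",eyes.grab_frame("wrist")[:,:,::-1])
E
```

```text
2.6 [524.28749144 249.76713912  71.54815462] [ 5.85790507  2.78201854 -0.34565792] [ 0.52355796 -1.00790259  0.07390865] 13.490294566148584 [ 3.17632468e-01  5.32888922e-01 -3.14967521e-01  7.24759103e-01
 -2.35287848e-04  1.48255917e+00]
```

View pics/w2.png

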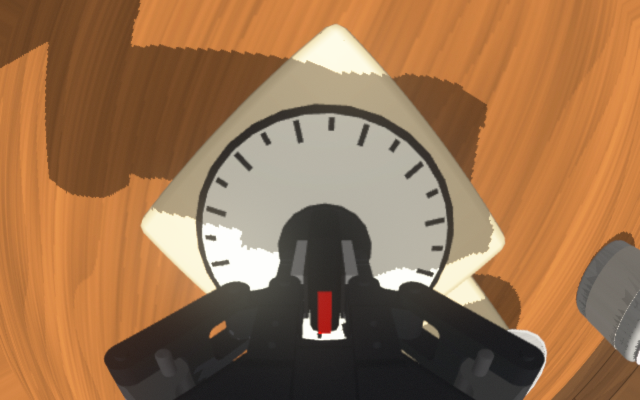

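The bar is gripped (13.5 mm, 6 N side load), seen near (324,270) between the pads. Turning counter-clockwise by 0.73.

Emit:
servo_tool(
  slide=[
    [0,0,0],
    [0,0,0],
    [0,0,0],
    [0,0,0],
    [0,0,0],
    [0,0,0],
    [0,0,0],
    [0,0,0],
  ],
  delta_rot=[
    [0,0,0.1],
    [0,0,0.2],
    [0,0,0.31],
    [0,0,0.42],
    [0,0,0.53],
    [0,0,0.63],
    [0,0,0.7],
    [0,0,0.73],
  ],
)

```text
time: 3.45
position: [523.7, 249.1, 71.5]
tcp_rot: [-0.676, -3.067, 0.005]
wrist_force: [-0.2, -1.9, 1.9]
width: 13.4
```

Emit:
servo_tool(
  slide=[
    [0,0,0],
    [0,0,0],
    [0,0,0],
    [0,0,0],
    [0,0,0],
    [0,0,0],
    [0,0,0],
    [0,0,0],
  ],
  delta_rot=[
    [0,0,0],
    [0,0,0],
    [0,0,0],
    [0,0,0],
    [0,0,0],
    [0,0,0],
    [0,0,0],
    [0,0,0],
  ],
)

```text
time: 4.25
position: [523.7, 249.1, 71.5]
tcp_rot: [-0.676, -3.067, 0.005]
wrist_force: [0.9, -0.1, 1.6]
width: 13.4
```

```bash
python3 - <<'E'
from h import *
s=get_state(); m=Ro.from_rotvec(s["tcp_rot"]).as_matrix()
print(s["time"],s["position"],s["wrist_force"],s["wrist_torque"],s["width"],"jaw yaw",np.arctan2(m[1,1],m[0,1]))
E
```

```text
4.25 [523.71605821 249.1461772   71.53702429] [ 0.94267324 -0.11979865  1.56241578] [-0.03969774 -0.22046153 -0.06181163] 13.36462993371902 jaw yaw 1.1369309263327243
```

Jaw yaw is 1.137, which puts the pointer at -0.434, on the measured mark angle. Releasing, then lifting.

Emit:
servo_tool(
  slide=[
    [0,0,0],
    [0,0,0],
    [0,0,0],
    [0,0,0],
    [0,0,0],
    [0,0,0],
    [0,0,0],
    [0,0,0],
  ],
  delta_rot=[
    [0,0,0],
    [0,0,0],
    [0,0,0],
    [0,0,0],
    [0,0,0],
    [0,0,0],
    [0,0,0],
    [0,0,0],
  ],
  claw=1,
)

```text
time: 5.05
position: [523.7, 249.1, 71.6]
tcp_rot: [-0.676, -3.067, 0.005]
wrist_force: [0.7, 0.0, -0.4]
width: 85.4
```

Emit:
servo_tool(
  slide=[
    [0,0,10],
    [0,0,30],
    [0,0,60],
    [0,0,90],
    [0,0,115],
    [0,0,125],
    [0,0,130],
    [0,0,130],
  ],
  delta_rot=[
    [0,0,0],
    [0,0,0],
    [0,0,0],
    [0,0,0],
    [0,0,0],
    [0,0,0],
    [0,0,0],
    [0,0,0],
  ],
)

```text
time: 5.85
position: [523.6, 249.1, 201.5]
tcp_rot: [-0.676, -3.067, 0.005]
wrist_force: [0.8, 0.2, -0.3]
width: 85.4
```

```bash
python3 - <<'E'
from h import *
s=get_state(); print(s["time"],s["position"],s["wrist_force"],s["width"])
c=eyes.calibration("wrist"); im=eyes.grab_frame("wrist"); cv2.imwrite("pics/w3.png",im[:,:,::-1])
im2=eyes.grab_frame("side"); cv2.imwrite("pics/s3.png",im2[:,:,::-1])
R_,G,D=wm(im,c,np.array([524.,249.])); 
C=np.array([524.,249.]); v=G.mean(0)-C; w=R_.mean(0)-C
print(len(R_),len(G),np.arctan2(v[1],v[0]),np.arctan2(w[1],w[0]))
E
```

```text
5.85 [523.60982744 249.11666365 201.51862496] [ 0.83784522  0.15081422 -0.27093366] 85.39632945804671
194 229 -0.43205527378184627 -0.4316953133502187
```

View pics/w3.png

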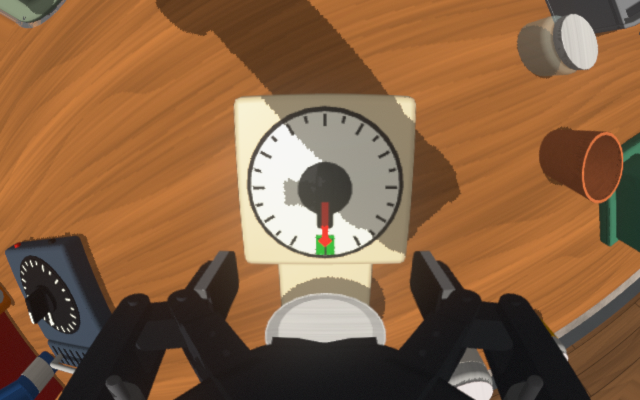

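View pics/s3.png

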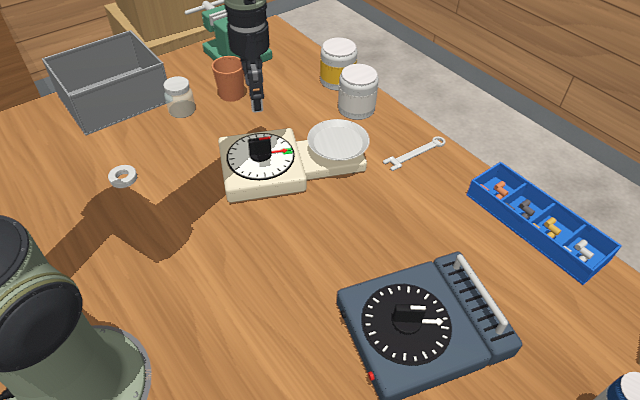

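The wrist view shows the red pointer (325,240) on the middle of the green mark (325,245). In the side view the charger pointer is unchanged near (440,321) and the gripper is clear of everything.

```bash
python3 -c "
from workcell import r; print(r.sign_off())"
```

```text
the job is handed in; nothing more can be done
None
```

I turned the scale's knob counter-clockwise by about 0.73 rad, released it, lifted the gripper about 130 mm and handed the job in at about 6 s.

- **Zero mark:** in the last wrist picture the red pointer is at -0.432 rad and the mark at -0.432 rad, so they agree to within about 0.001 rad.
- **Charger:** in the side view its pointer looks unchanged by eye. I never went near it.
- **Gripper:** it hangs clear of everything, and the wrist force reads under 1 N.
- **Disagreement:** the camera estimates of the knob's axis differed by about 5 mm. The grip showed a side load of about 6 N, which faded once the knob had turned.

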